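Trip the pawl and park the winch lever

ROBOT

A 6-joint arm with a two-finger parallel gripper is mounted at the origin on the work surface. World frame = base frame: x ahead of the robot, y to its left, z up, the work surface at z = 0. Lengths are in m, angles in rad, forces in N, time in s.
With the tool pointing down it reaches from about 0.35 to 0.975 m from the base axis. Payload 4.9 kg.
Tool frame: the origin (TCP) lies at the very end of the fingers, on their centre line; the grasp point (between the pads) lies 19 mm behind it; z points along the fingers, y is the direction in which the jaws open and shut (so a half turn about z gives the same grasp; the last joint's range is limited). The gripper opens to 85 mm and grips with 20 to 120 N. Pads are 22 mm wide; open, the fingers measure 114 mm over their backs; the gripper's body (76 mm by 85 mm) begins 54 mm behind the grasp point. The pads swing forward as they close: fully open they stand 13 mm farther back than shut.
Start: joints at [0.993, 0.053, 1.613, -0, 1.476, -0.119], TCP at [0.277, 0.56, 0.194] pointing down, gripper open.
Joint ranges: [-3.01, 3.01], [-1.01, 2.22], [0.06, 2.58], [-1.02, 4.17], [0.09, 2.62], [-3.14, 3.14]. Speed limits (rad/s): [2.57, 2.57, 3.14, 3.14, 3.14, 3.14].

INTERFACE

Orientations are given as a rotation vector (axis times angle).
In Python, from station import ctrl gives the robot as it stands.
- The arm moves only by the tool apply_moves, never from a script. Its argument "deltas" is a list of rows, each a list of 5 numbers: the shift along the tool's x, y, z in m, then the turn about the tool's z in rad, then the gripper's target within -1 to 1 (fully open at 1, half-way at 0, shut at -1). A call has exactly 8 rows; each row shifts and turns the pose as measured when the row begins, along the tool's axes as they then stand; what a row does not reach is not made up. A row lasts 1/8 s, in which the tool goes at most 62.5 mm and 10.7 degrees, less where a joint would pass 70% of its speed; a pose out of reach is approached as far as the arm can. A call with a gripper value outside its range is refused whole. The fingers move at their own pace and stop on an object; "grip_force" is the grip in N (left out, the last holds). Time passes only in rows, so rows that do not move let the fingers close, or fill a call up. It gives the time, the measured TCP pose, the force and the opening at its end, in the units of the state.
- ctrl.get_obs(): the state, without advancing time (a new reading comes with each control period).
- ctrl.get_image(name): name is "scene" or "top" or "wrist"; returns a dict with "img" (480x640x3 uint8, red, green, blue), "range_z" (480x640 float32, m along the optical axis (not along the pixel's ray), 0 where there is no reading), "mtx" (3x3 intrinsics, pixels), "eye" and "attitude" of the camera in the world; the wrist camera has in their place "mount" (4x4, takes a point from camera to tool coordinates, whose origin is the TCP and whose axes are the flange's). Camera axes: x right, y down, z forward; pixel columns grow to the right and rows downward; lengths in m; the calibration is good to about 2 mm. A picture is of the moment at which its call begins: read the wrist's pose just before it.
- ctrl.finish_job(): hands the job in, once; it reports no verdict.
Trained networks look in a picture, given as the dict that the camera call returned (one of the last four; its "shot" number tells which), for a name from the list of things; names that differ only in an ending like _2 or _b are one class to them, and where a whole thing is asked for, a point or a joint stands for the part that bears it (a point fixed in the world has none). Each returns a list of dicts, best first, with "confidence" (0 to 1); they miss things now and then, are a little off and sometimes report something else, mostly with a low value. They report only what shows in the picture. A call takes as long as a camera call.
- ctrl.search_frame(picture, target): "extent" ([left, top, width, height] in pixels, round what is visible of it).
- ctrl.spot_point(picture, target): "uv" ([column, row] in pixels: a listed point, or the origin of a listed thing).
The state is a dict: "t": time; "q": joint angles; "dq": joint speeds; "effort": joint torques, N m; "tool_pos": TCP position; "tool_rot": TCP orientation; "contact_force": force on the tool from outside, world axes, zero at the start; "wrist_torque": the same for the moment, N m; "opening": finger opening in m.
Only numpy, scipy, OpenCV 4.12 (cv2) and the standard library are available. Lean on these libraries where they do the work, as an engineer would, in place of code of your own. Each camera call takes 0.05 s, during which the arm holds its last target.

TASK

The lever of the small bench winch is standing up in the way. With the fingertips, press the pawl's thumb tab down until the pawl snaps over and stays clear of the toothed wheel, then push the lever down past its teeth until it lies fully down on its rest, and leave the pawl free. Do not pull the lever up to the top of its swing, and leave the can, socket, wrench and tray where they are.

Things in the scene. Friction and masses are not known exactly. Their poses are not given: they have to be found in the camera images.
- stand: Fixed grey steel winch frame. Origin on the bench (z=0) under the hub axis; x axis level, the way the lever points; y along the hub axis; z up. Base plate 310 x 110 x 10 mm, x -135 to 175. Hub cheeks at y +-19 mm, 108 mm high; pawl posts at x -84 mm (24 mm long), y +-19 mm, 162 mm high; rubber-topped rest at x 125 mm, 80 mm high. Empty drum, 80 mm diameter, at y -30 to -86 mm.
- hub_axis (a point): Centre of the toothed wheel, on the axis about which the lever turns (the stand's y axis), 85 mm above the bench. The teeth face the stand's -x side, tips at about 64 mm radius.
- lever (a joint): Lever angle, rad: the lever stands (0.94 - value) above level. Grows going down: 0 = top of swing, 0.90 = fully down on its rest; starts at 0.10 to 0.38. Stiff hinge: stays where left; about 4 to 8 N at the grip, square to the lever, pushes it down. With the pawl engaged the next tooth blocks it (near 0.16, 0.42 or 0.68), giving slightly under load.
- lever_grip (a point): Centre of the black rubber cross-grip at the lever's end: cylinder 28 mm diameter, 96 mm long, along the stand's y axis, 205 mm from the hub axis. At lever value q it lies 205*cos(0.94-q) mm along the stand's +x and 205*sin(0.94-q) mm above the hub axis. The bar from hub to grip is 12 mm wide, 18 mm thick.
- pawl (a joint): Pawl angle, rad: 0 = engaged between teeth (up to 0.17 when its nose rides on a tooth crest, tab then partly down), 0.42 = fully free, at a hard stop. Over-centre spring: below 0.21 it springs back to the teeth, above 0.21 it snaps to 0.42 and stays. Counts as free above 0.36. The tab takes about 5 to 10 N at first, less further on.
- tab_top (a point): Press point on top of the pawl's dark steel thumb tab, a ribbed plate 34 mm wide (y), 60 mm long. When engaged it is level, the point 164 mm above the bench and 40 mm to the -x side of the hub axis; the tab reaches 16 mm further to +x and 44 mm to -x. It turns on a pin 42 mm to -x and 14 mm lower; pressing the point down 17 mm brings the pawl to 0.42.
- can: Bystander: closed metal can, 58 mm in diameter, 140 mm high, origin at the centre of its underside. Loose.
- socket: Bystander: steel socket, a tube 34 mm in diameter and 45 mm high, origin at the centre of its underside. Loose.
- wrench: Bystander: steel wrench 170 mm long lying on the bench along its x axis. Loose.
- tray: Bystander: open dark steel parts tray 90 x 120 x 30 mm, origin at the centre of its underside. Loose.

How it is judged:
On the way, in this order (a step that is already met when the one before it is completed fails the run):
1. the pawl is pressed free (above 0.36) while the lever is still up (value of joint pawl above 0.36 rad and value of joint lever below 0.6 rad), for 0.2 s.
2. the lever is pushed down onto its rest (value of joint lever above 0.84 rad), for 0.2 s.
At the end, for the whole second after the job is handed in: The lever is at rest within 0.06 rad of fully down (above 0.84), the pawl is still free (above 0.36), and the can, socket, wrench and tray are within 25 mm of where they stood (value of joint lever above 0.84 rad and value of joint pawl above 0.36 rad and velocity of joint lever below 0.05 rad/s and distance of each of can, socket, wrench, tray from where it was at the start of the episode below 0.025 m); the robot touches nothing.
It fails at once if the lever is raised to the top of its swing (value of joint lever below 0.04 rad).
It fails at once if the can is lifted or pushed away (more than 25 mm) (distance of can from where it was at the start of the episode above 0.025 m).
It fails at once if the socket is lifted or pushed away (more than 25 mm) (distance of socket from where it was at the start of the episode above 0.025 m).
It fails at once if the wrench is lifted or pushed away (more than 25 mm) (distance of wrench from where it was at the start of the episode above 0.025 m).
It fails at once if the tray is lifted or pushed away (more than 25 mm) (distance of tray from where it was at the start of the episode above 0.025 m).
It also fails if it takes over 43 s, if anything falls off the work surface, if the arm or the gripper's body presses on something with over 40 N, if the wrist force passes 120 N, or if a joint passes its speed limit or range.

## Working session

There is one attempt and no reset: what is moved stays moved. The work goes in short steps, Python scripts to look and compute and a tool call to move; the robot and the scene stay as the last step left them, time stands still between calls to the robot, and variables do not carry over. Pictures are saved under pics/ and viewed, and the job is handed in when it is done.

Besides the shell and the picture viewer there is one more tool, called after "Emit:" in YAML: its name, and indented under it one key for each argument. apply_moves: Moves the arm, as the interface text tells. Its arguments: {"type":"object","properties":{"deltas":{"type":"array"},"grip_force":{"type":"number"}},"required":["deltas"]}

```bash
mkdir -p pics; ls; cat > h.py <<'E'
import numpy as np, cv2
from scipy.spatial.transform import Rotation as R
from station import ctrl
def world(p,u,v,d=None):
    K=p["mtx"];d=p["range_z"][int(round(v)),int(round(u))] if d is None else d
    c=np.array([(u-K[0,2])/K[0,0]*d,(v-K[1,2])/K[1,1]*d,d])
    A=np.array(p["attitude"]); 
    A=A if A.shape==(3,3) else R.from_rotvec(A).as_matrix()
    return A@c+np.array(p["eye"])
def save(p,n): cv2.imwrite("pics/"+n,p["img"][:,:,::-1])
E
python3 - <<'E'
from h import *
np.set_printoptions(precision=4,suppress=True)
o=ctrl.get_obs();print(o)
for c in("scene","top"):
    p=ctrl.get_image(c);save(p,c+"0.png");print(c,p["eye"],p["attitude"],p["mtx"])
    for n in("stand","hub_axis","lever_grip","tab_top","can","socket","wrench","tray"):
        for r in ctrl.spot_point(p,n)[:1]:
            print(n,r,world(p,*r["uv"]))
print(ctrl.get_obs()["t"])
E
```

```text
pics
{'t': 0.0, 'q': array([ 0.993 ,  0.0534,  1.6143, -0.    ,  1.476 , -0.119 ]), 'dq': array([ 0.0005, -0.0007,  0.0012, -0.0014, -0.0014, -0.0017]), 'effort': array([  0.0016, -39.3659, -37.019 ,   0.0001,   0.0067,  -0.    ]), 'tool_pos': array([0.2764, 0.5598, 0.1929]), 'tool_rot': array([-0.7142, -3.0586,  0.003 ]), 'contact_force': array([-0.0757, -0.4579,  0.4187]), 'wrist_torque': array([-0.0012,  0.0201, -0.0078]), 'opening': 0.08522085039486067}
scene [1.0092 0.0695 0.7865] [-1.4817 -2.2465  0.7486] [[521.6416   0.     317.3429]
 [  0.     521.6416 241.4688]
 [  0.       0.       1.    ]]
stand {'uv': [341.2, 305.0], 'confidence': 0.97} [ 0.6374 -0.0523  0.1078]
hub_axis {'uv': [340.7, 279.5], 'confidence': 0.56} [ 0.6058 -0.0662  0.124 ]
lever_grip {'uv': [444.3, 233.8], 'confidence': 0.77} [0.565  0.0573 0.2509]
tab_top {'uv': [313.7, 243.3], 'confidence': 0.62} [ 0.5878 -0.118   0.1656]
can {'uv': [315.6, 386.6], 'confidence': 0.59} [ 0.7549 -0.0433  0.0715]
socket {'uv': [406.1, 393.7], 'confidence': 0.82} [0.6997 0.078  0.0362]
wrench {'uv': [340.2, 247.3], 'confidence': 0.88} [ 0.4691 -0.1172  0.0067]
tray {'uv': [217.9, 308.8], 'confidence': 0.62} [1.0092 0.0695 0.7865]
top [ 0.4912 -0.1132  1.1002] [-2.1532  2.1844 -0.1195] [[585.0403   0.     319.6733]
 [  0.     585.0403 238.8771]
 [  0.       0.       1.    ]]
hub_axis {'uv': [297.5, 251.3], 'confidence': 0.93} [ 0.5738 -0.0809  0.1339]
lever_grip {'uv': [201.8, 263.3], 'confidence': 0.58} [0.5486 0.0551 0.2471]
tab_top {'uv': [321.4, 240.3], 'confidence': 0.79} [ 0.5882 -0.1205  0.1667]
can {'uv': [284.9, 178.1], 'confidence': 0.87} [ 0.6995 -0.0605  0.124 ]
socket {'uv': [213.0, 201.0], 'confidence': 0.72} [0.6835 0.0833 0.0003]
wrench {'uv': [322.3, 316.8], 'confidence': 0.68} [ 0.4622 -0.1213  0.0067]
tray {'uv': [395.3, 204.8], 'confidence': 0.79} [ 0.6708 -0.263   0.0036]
0.9
```

View pics/scene0.png

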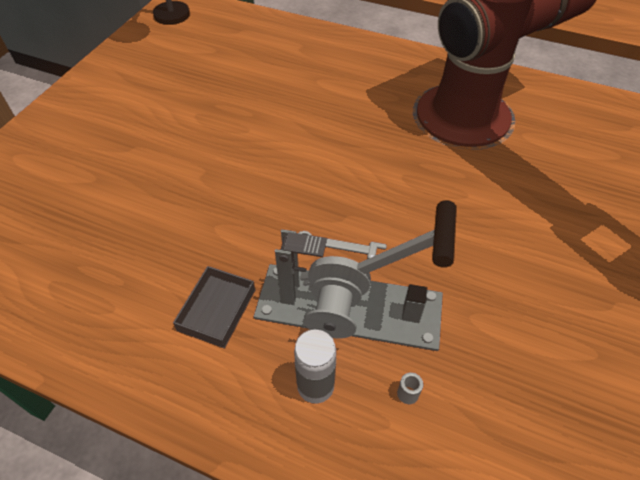

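View pics/top0.png

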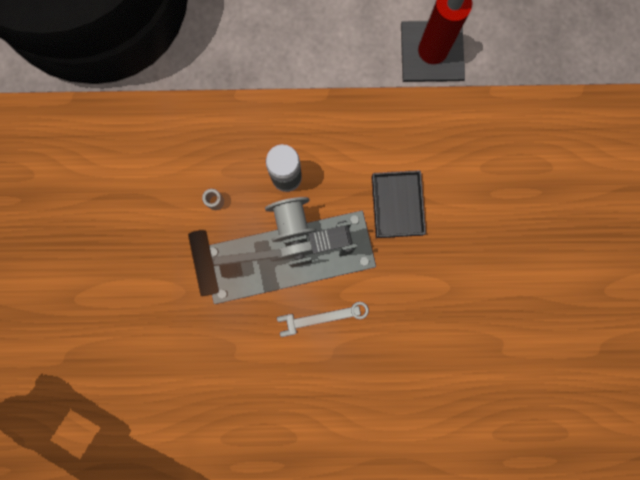

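```bash
python3 - <<'E'
from h import *
np.set_printoptions(precision=4,suppress=True)
p=ctrl.get_image("top");K=p["mtx"];d=p["range_z"]
v,u=np.mgrid[0:480,0:640]
c=np.stack([(u-K[0,2])/K[0,0]*d,(v-K[1,2])/K[1,1]*d,d],-1)
A=np.array(p["attitude"]);A=R.from_rotvec(A).as_matrix() if A.shape==(3,) else A
w=c@A.T+p["eye"]
m=(d>0)&(w[...,2]>.0075)&(w[...,2]<.013)&(u>205)&(u<376)&(v>205)&(v<305)
n,l,s,_=cv2.connectedComponentsWithStats(m.astype(np.uint8))
pts=w[m][:,:2].astype(np.float32)
r=cv2.minAreaRect(pts*1000);print(r,cv2.boxPoints(r))
m=(w[...,2]>.20)&(v>215)&(v<310)&(u>150)&(u<215)
g=w[m];print("grip top z",np.percentile(g[:,2],[50,90,98]),cv2.minAreaRect(g[:,:2].astype(np.float32)*1000))
m=(w[...,2]>.158)&(w[...,2]<.18)&(u>290)&(u<380)&(v>215)&(v<270)
g=w[m];print("tab",g[:,2].min(),np.median(g[:,2]),g[:,2].max(),cv2.minAreaRect(g[:,:2].astype(np.float32)*1000),len(g))
img=cv2.resize(p["img"][200:310,180:390],None,fx=3.5,fy=3.5,interpolation=cv2.INTER_CUBIC);cv2.imwrite("pics/crop.png",img[:,:,::-1])
q=ctrl.get_image("scene");img=cv2.resize(q["img"][190:360,240:470],None,fx=3.4,fy=3.4,interpolation=cv2.INTER_CUBIC);cv2.imwrite("pics/crop2.png",img[:,:,::-1])
T=R.from_rotvec(ctrl.get_obs()["tool_rot"]).as_matrix();print(T)
E
```

```text
((578.2015991210938, -66.5618896484375), (310.2359313964844, 181.51126098632812), 88.75501251220703) [[ 484.0971 -219.6714]
 [ 665.5655 -223.6151]
 [ 672.3061   86.5476]
 [ 490.8377   90.4913]]
grip top z [0.2485 0.2514 0.2542] ((514.9034423828125, -0.3624420166015625), (215.20132446289062, 82.97377014160156), 57.063846588134766)
tab 0.15801424607629777 0.1637014860565459 0.16910865463045555 ((592.1443481445312, -136.90899658203125), (47.538917541503906, 71.65495300292969), 14.052313804626465) 899
[[-0.8966  0.4429  0.    ]
 [ 0.4429  0.8966  0.    ]
 [-0.      0.     -1.    ]]
```

View pics/crop.png

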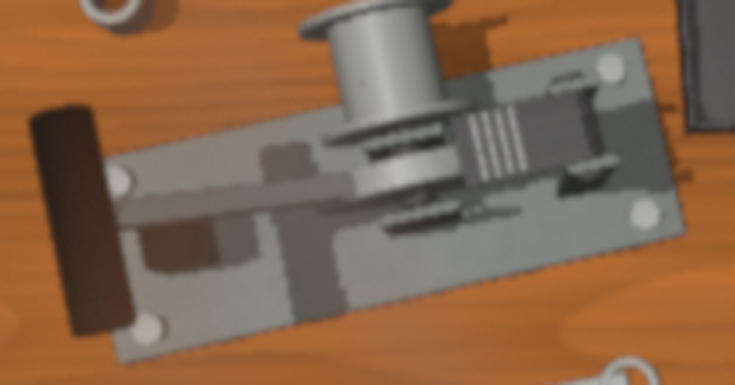

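View pics/crop2.png

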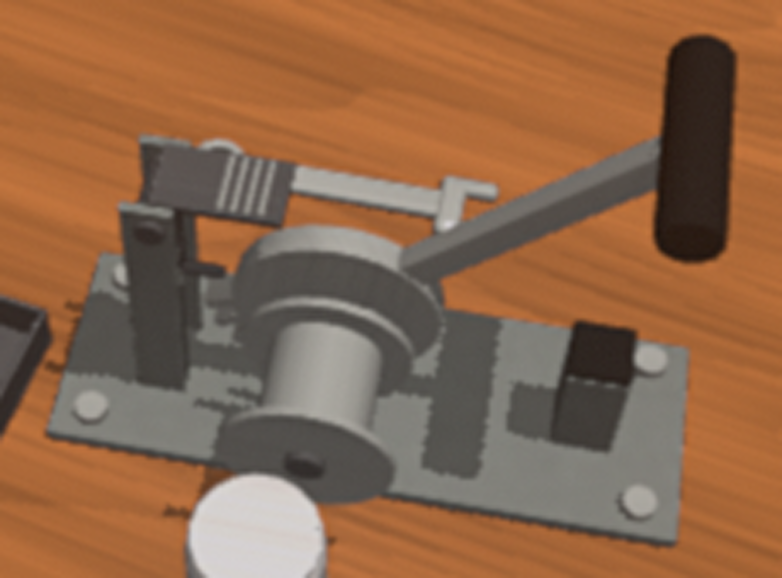

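```bash
python3 - <<'E'
from h import *
np.set_printoptions(precision=4,suppress=True)
p=ctrl.get_image("top")
def at(u,v,z):
    a=world(p,u,v,1.0);e=np.array(p["eye"]);return e+(a-e)*(z-e[2])/(a[2]-e[2])
P=[at(180+x/3.5-.4,200+y/3.5-.4,.01) for x,y in((120,362),(685,235),(638,38))]
print(P)
X=P[0]-P[1];print(np.linalg.norm(X),np.linalg.norm(P[2]-P[1]));ex=X/np.linalg.norm(X);ey=np.array([-ex[1],ex[0],0])
print("yaw",np.arctan2(ex[1],ex[0]))
c=(P[0]+P[2])/2; O=c-ex*.020; O[2]=0; print("stand O",O, ey)
print("tab",O-.04*ex)
# ribs/tab in image
for x,y,z in((497,143,.166),(60+0,108,.247),(100,333,.247)):
    w=at(180+x/3.5-.4,200+y/3.5-.4,z); print(w,(w-O)@ex,(w-O)@ey)
s=ctrl.spot_point(p,"lever_grip"),ctrl.spot_point(p,"tab_top"),ctrl.spot_point(p,"hub_axis");
for r,z in zip(s,(.247,.164,.15)): 
    if r: w=at(*r[0]["uv"],z);print(r[0],w,(w-O)@ex,(w-O)@ey)
E
```

```text
[array([0.4905, 0.079 , 0.01  ]), array([ 0.5534, -0.2215,  0.01  ]), array([ 0.6599, -0.1988,  0.01  ])]
0.3070824454207046 0.10884340453911423
yaw 1.7770706713106064
stand O [ 0.5793 -0.0795  0.    ] [-0.9788 -0.2048  0.    ]
tab [ 0.5875 -0.1186  0.    ]
[ 0.588  -0.1208  0.166 ] -0.04224959903973648 -2.5328205433320812e-05
[0.597  0.0629 0.247 ] 0.1357099654810336 -0.04643378919664834
[0.5028 0.0456 0.247 ] 0.13808390784447486 0.04931031946089411
{'uv': [207.9, 260.9], 'confidence': 0.8} [0.552  0.0463 0.247 ] 0.1286628061519118 0.0010168594502745962
{'uv': [299.3, 252.0], 'confidence': 0.71} [ 0.5701 -0.0848  0.164 ] -0.0032894484991522204 0.010119726041263884
{'uv': [298.4, 251.2], 'confidence': 0.78} [ 0.5726 -0.0829  0.15  ] -0.001965225718545094 0.007280434773884459
```

Emit:
apply_moves:
  deltas:
    - [0, 0, -0.02, 0.15, -1]
    - [0, 0, -0.02, 0.15, -1]
    - [0, 0, -0.02, 0.15, -1]
    - [0, 0, -0.02, 0.15, -1]
    - [0, 0, -0.02, 0.15, -1]
    - [0, 0, -0.02, 0.15, -1]
    - [0, 0, -0.02, 0, -1]
    - [0, 0, 0, 0, -1]
  grip_force: 40

```text
t: 2.2
tool_pos: [0.2765, 0.56, 0.3378]
tool_rot: [2.005, 2.418, -0.003]
contact_force: [-0.1, 0.9, -0.0]
opening: -0.0001
```

```bash
cat > st.py <<'E'
from h import *
import sys
np.set_printoptions(precision=4,suppress=True)
O=np.array([.5793,-.0795,0]);y=1.777;S=np.array([[np.cos(y),-np.sin(y),0],[np.sin(y),np.cos(y),0],[0,0,1]])
o=ctrl.get_obs();T=R.from_rotvec(o["tool_rot"]).as_matrix();P=o["tool_pos"]
print("t",o["t"],"P",P,"stand",S.T@(P-O),"F",o["contact_force"],"op",o["opening"],"toolx in stand",S.T@T[:,0])
if len(sys.argv)>1:
    t=np.array(list(map(float,sys.argv[1:4]))); print("delta tool",T.T@(S@t+O-P))
E
python3 st.py -0.036 0 0.20
```

```text
t 2.2 P [0.2765 0.56   0.3378] stand [0.6879 0.1654 0.3378] F [-0.0792  0.8719 -0.0248] op -0.00013755538260103756 toolx in stand [ 0.9998 -0.0201 -0.0013]
delta tool [-0.7203  0.1801  0.1385]
```

Emit:
apply_moves:
  deltas:
    - [-0.05, 0.0125, 0, 0, -1]
    - [-0.056, 0.014, 0, 0, -1]
    - [-0.056, 0.014, 0, 0, -1]
    - [-0.056, 0.014, 0, 0, -1]
    - [-0.056, 0.014, 0, 0, -1]
    - [-0.056, 0.014, 0, 0, -1]
    - [-0.056, 0.014, 0, 0, -1]
    - [-0.05, 0.0125, 0, 0, -1]

```text
t: 3.2
tool_pos: [0.4695, 0.1429, 0.3293]
tool_rot: [-1.976, -2.439, 0.018]
contact_force: [0.6, 0.3, -0.2]
opening: 0.0001
```

```bash
python3 st.py -0.036 0 0.20
```

```text
t 3.2 P [0.4695 0.1429 0.3293] stand [0.2401 0.0619 0.3293] F [ 0.616   0.2848 -0.1873] op 0.00011815130645995325 toolx in stand [ 1.      0.0027 -0.0055]
delta tool [-0.2756  0.0626  0.1302]
```

Continue at height, then check with a picture before pressing.

Emit:
apply_moves:
  deltas:
    - [-0.05, 0.011, 0, 0, -1]
    - [-0.05, 0.011, 0, 0, -1]
    - [-0.05, 0.011, 0, 0, -1]
    - [-0.05, 0.011, 0, 0, -1]
    - [-0.045, 0.01, 0, 0, -1]
    - [-0.025, 0.007, 0.03, 0, -1]
    - [0, 0, 0.04, 0, -1]
    - [0, 0, 0.03, 0, -1]

```text
t: 4.2
tool_pos: [0.5866, -0.1224, 0.2203]
tool_rot: [-1.963, -2.442, 0.023]
contact_force: [0.3, 0.2, 1.1]
opening: 0.0001
```

```bash
python3 st.py -0.036 0 0.185; python3 - <<'E'
from h import *
for c in("scene","top","wrist"):
    p=ctrl.get_image(c);save(p,c+"1.png")
E
```

```text
t 4.2 P [ 0.5866 -0.1224  0.2203] stand [-0.0435  0.0017  0.2203] F [0.2922 0.2249 1.0529] op 0.0001383706447202668 toolx in stand [ 0.9999  0.0105 -0.0029]
delta tool [0.0076 0.0023 0.0353]
```

View pics/scene1.png

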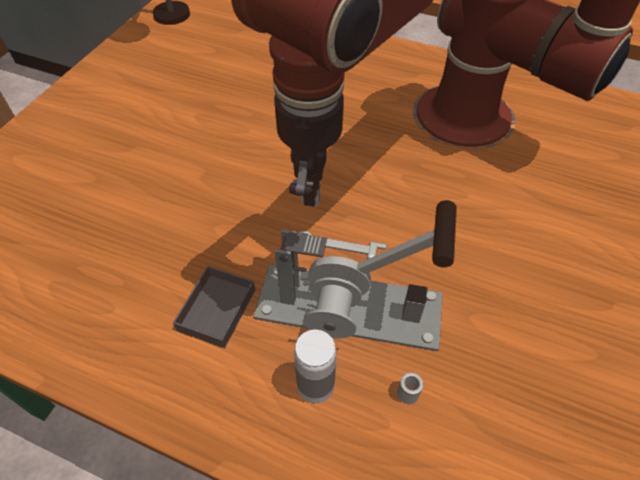

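View pics/wrist1.png

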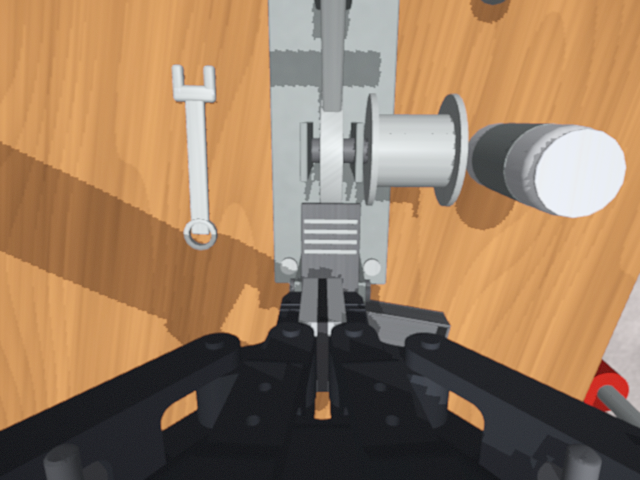

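The scene shows the closed fingertips (≈310,200) above the tab (≈313,243). The wrist view shows the ribs centred at ≈(330,236), with the lever bar beyond. I'll check the rib position against the tool.

```bash
python3 - <<'E'
from h import *
np.set_printoptions(precision=4,suppress=True)
p=ctrl.get_image("wrist");K=p["mtx"];M=np.array(p["mount"])
for u,v in((330,212),(330,236),(330,258),(306,262),(356,262)):
    d=np.median(p["range_z"][v-1:v+2,u-1:u+2]);print(u,v,d,M@[ (u-K[0,2])/K[0,0]*d,(v-K[1,2])/K[1,1]*d,d,1])
E
```

```text
330 212 0.2416735 [0.014  0.0048 0.0561 1.    ]
330 236 0.2445086 [-0.0001  0.0049  0.0553  1.    ]
330 258 0.24904528 [-0.0139  0.0049  0.0563  1.    ]
306 262 0.249539 [-0.0164 -0.0093  0.0562  1.    ]
356 262 0.24956138 [-0.0164  0.0203  0.0562  1.    ]
```

Emit:
apply_moves:
  deltas:
    - [0.006, 0.004, 0.01, 0, -1]
    - [0, 0, 0.015, 0, -1]
    - [0, 0, 0.012, 0, -1]
    - [0, 0, 0.008, 0, -1]
    - [0, 0, 0.005, 0, -1]
    - [0, 0, 0.004, 0, -1]
    - [0, 0, 0.004, 0, -1]
    - [0, 0, 0.004, 0, -1]

```text
t: 5.4
tool_pos: [0.5918, -0.1154, 0.1621]
tool_rot: [1.965, 2.45, -0.017]
contact_force: [0.2, 0.2, 0.5]
opening: 0.0003
```

```bash
python3 st.py -0.038 0 0.15
```

```text
t 5.4 P [ 0.5918 -0.1154  0.1621] stand [-0.0377 -0.0049  0.1621] F [0.2395 0.2249 0.5302] op 0.0002945696161850862 toolx in stand [ 0.9999  0.0125 -0.0079]
delta tool [-0.0001 -0.0048  0.0122]
```

Emit:
apply_moves:
  deltas:
    - [0, -0.002, 0.003, 0, -1]
    - [0, 0, 0.004, 0, -1]
    - [0, 0, 0.004, 0, -1]
    - [0, 0, 0.004, 0, -1]
    - [0, 0, 0.004, 0, -1]
    - [0, 0, 0, 0, -1]
    - [0, 0, 0, 0, -1]
    - [0, 0, 0, 0, -1]

```text
t: 6.4
tool_pos: [0.5897, -0.1161, 0.1418]
tool_rot: [1.965, 2.449, -0.017]
contact_force: [0.4, 0.1, 0.2]
opening: 0.0
```

```bash
python3 st.py -0.038 0 0.148; python3 - <<'E'
from h import *
for c in("scene","wrist"):
    p=ctrl.get_image(c);save(p,c+"2.png")
    if c=="scene": cv2.imwrite("pics/crop3.png",cv2.resize(p["img"][150:330,220:460],None,fx=3.3,fy=3.3,interpolation=2)[:,:,::-1])
E
```

```text
t 6.4 P [ 0.5897 -0.1161  0.1418] stand [-0.038  -0.0026  0.1418] F [0.3575 0.1015 0.2449] op 3.183837418155967e-05 toolx in stand [ 0.9999  0.0125 -0.008 ]
delta tool [-0.     -0.0027 -0.0061]
```

View pics/crop3.png

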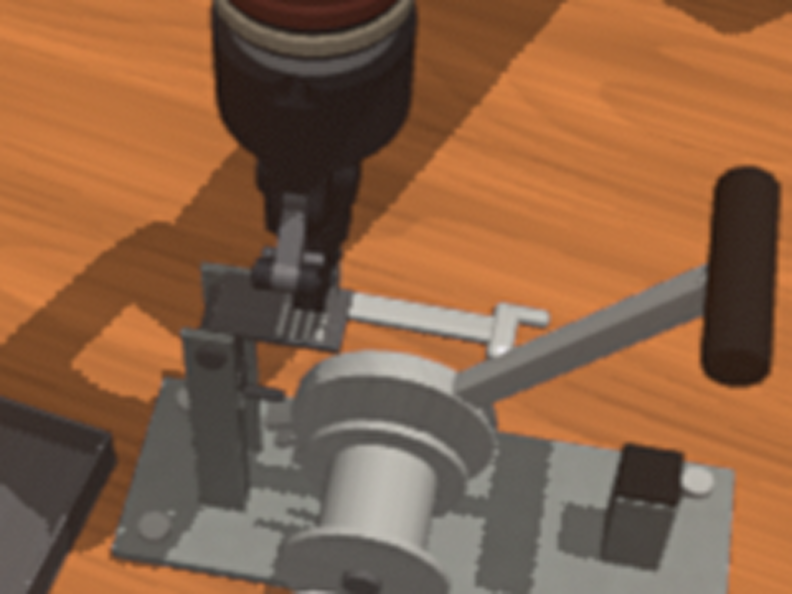

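```bash
python3 - <<'E'
from h import *
np.set_printoptions(precision=4,suppress=True)
O=np.array([.5793,-.0795,0]);y=1.777;S=np.array([[np.cos(y),-np.sin(y),0],[np.sin(y),np.cos(y),0],[0,0,1]])
p=ctrl.get_image("scene")
for x,yy in((220,300),(250,310),(265,325),(290,335),(320,338),(335,330),(340,310)):
    print(x,yy,S.T@(world(p,220+x/3.3,150+yy/3.3)-O))
q=ctrl.get_image("wrist");save(q,"wrist2b.png")
E
```

```text
220 300 [-0.0801 -0.003   0.1643]
250 310 [-0.0655 -0.0059  0.1644]
265 325 [-0.0573 -0.0119  0.1632]
290 335 [-0.0447 -0.0169  0.1658]
320 338 [-0.0314 -0.0159  0.1658]
335 330 [-0.0259 -0.0092  0.1643]
340 310 [-0.026   0.0031  0.1629]
```

View pics/wrist2b.png

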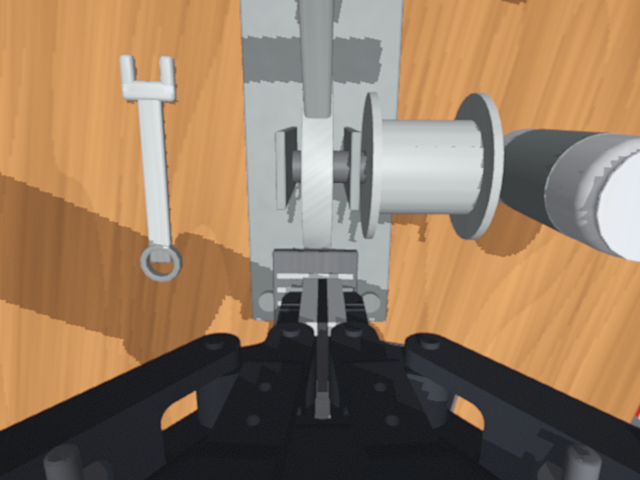

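```bash
python3 st.py; python3 - <<'E'
from h import *
np.set_printoptions(precision=4,suppress=True)
p=ctrl.get_image("wrist");K=p["mtx"];M=np.array(p["mount"]);print(M)
for u,v in((290,260),(316,258),(340,260),(285,283),(310,285),(335,285),(310,280),(310,295),(335,295),(310,315),(335,315)):
    d=np.median(p["range_z"][v-1:v+2,u-1:u+2]);print(u,v,d,M@[ (u-K[0,2])/K[0,0]*d,(v-K[1,2])/K[1,1]*d,d,1])
cv2.imwrite("pics/w3.png",cv2.resize(p["img"][230:350,240:400],None,fx=5,fy=5,interpolation=2)[:,:,::-1])
p=ctrl.get_image("scene");
O=np.array([.5793,-.0795,0]);y=1.777;S=np.array([[np.cos(y),-np.sin(y),0],[np.sin(y),np.cos(y),0],[0,0,1]])
for x,yy in((300,300),(315,290),(320,300),(310,305),(330,295),(322,285)):
    print(x,yy,S.T@(world(p,220+x/3.3,150+yy/3.3)-O))
cv2.imwrite("pics/crop4.png",cv2.resize(p["img"][210:270,270:340],None,fx=9,fy=9,interpolation=2)[:,:,::-1])
E
```

```text
t 6.6 P [ 0.5896 -0.1161  0.1418] stand [-0.038  -0.0026  0.1418] F [ 0.2267 -0.6335 -0.5024] op 7.504348636147801e-05 toolx in stand [ 0.9999  0.0124 -0.008 ]
[[-0.002  -0.9667 -0.256   0.0654]
 [ 1.     -0.0017 -0.0013  0.0006]
 [ 0.0009 -0.256   0.9667 -0.1803]
 [ 0.      0.      0.      1.    ]]
290 260 0.16573499 [ 0.0119 -0.0123 -0.023   1.    ]
316 258 0.16599262 [ 0.0125 -0.0021 -0.0226  1.    ]
340 260 0.1658269 [ 0.0118  0.0074 -0.0229  1.    ]
285 283 0.16879496 [ 0.002  -0.0146 -0.0225  1.    ]
310 285 0.14082947 [ 0.0118 -0.0037 -0.0488  1.    ]
335 285 0.14100505 [ 0.0117  0.0047 -0.0486  1.    ]
310 280 0.14586033 [ 0.0116 -0.0038 -0.0437  1.    ]
310 295 0.13287002 [ 0.0118 -0.0034 -0.057   1.    ]
335 295 0.13368067 [ 0.0115  0.0045 -0.0563  1.    ]
310 315 0.11982681 [ 0.0116 -0.0031 -0.0706  1.    ]
335 315 0.11908566 [ 0.0119  0.004  -0.0713  1.    ]
300 300 [-0.04   -0.0165  0.1923]
315 290 [-0.0231 -0.0654  0.2671]
320 300 [-0.031  -0.0175  0.196 ]
310 305 [-0.0356 -0.0165  0.19  ]
330 295 [-0.0277 -0.0118  0.1931]
322 285 [-0.0245 -0.0451  0.2438]
```

View pics/w3.png

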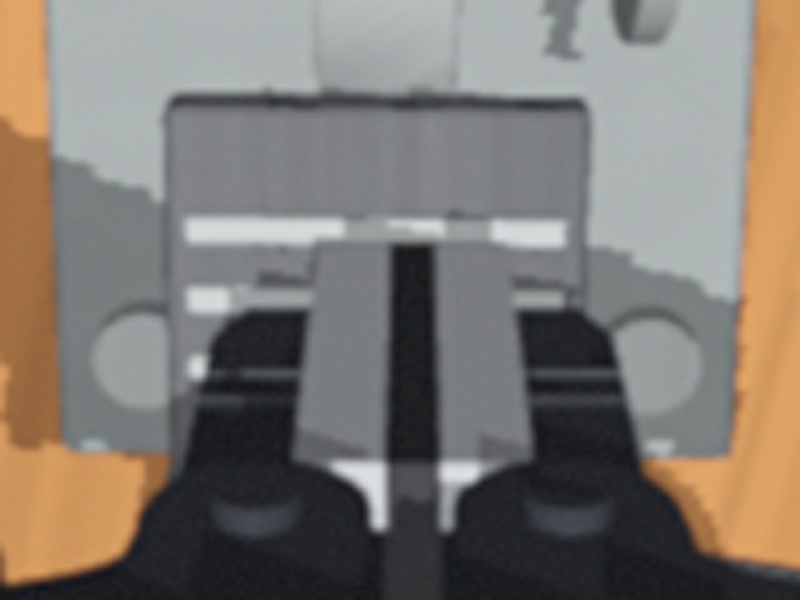

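View pics/crop4.png

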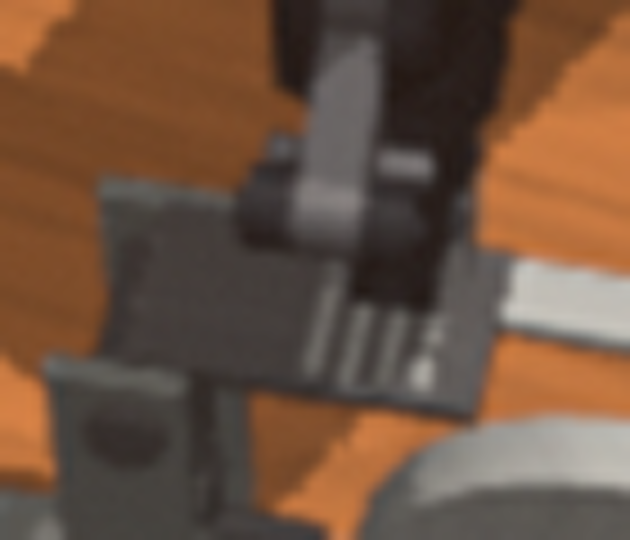

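The tab is still level at z≈0.164 in both views, and there is no contact force. In both views the fingertips end about 42 mm short of the reported TCP: the wrist depth at row 280 and the scene view at z≈0.19 agree. So I have not touched the tab yet, and I'll go on down slowly, guided by force and picture.

Emit:
apply_moves:
  deltas:
    - [0, 0, 0.004, 0, -1]
    - [0, 0, 0.004, 0, -1]
    - [0, 0, 0.004, 0, -1]
    - [0, 0, 0.003, 0, -1]
    - [0, 0, 0, 0, -1]
    - [0, 0, 0, 0, -1]
    - [0, 0, 0, 0, -1]
    - [0, 0, 0, 0, -1]

```text
t: 7.7
tool_pos: [0.5898, -0.1163, 0.127]
tool_rot: [1.964, 2.449, -0.016]
contact_force: [-1.4, 0.8, 1.1]
opening: -0.0001
```

```bash
python3 st.py; python3 - <<'E'
from h import *
np.set_printoptions(precision=4,suppress=True)
p=ctrl.get_image("wrist");K=p["mtx"];M=np.array(p["mount"])
print(p["range_z"][255:300:3,310],p["range_z"][255:300:3,295])
cv2.imwrite("pics/w5.png",cv2.resize(p["img"][230:350,240:400],None,fx=4,fy=4,interpolation=2)[:,:,::-1])
p=ctrl.get_image("scene");
cv2.imwrite("pics/crop5.png",cv2.resize(p["img"][200:280,260:350],None,fx=7,fy=7,interpolation=2)[:,:,::-1])
E
```

```text
t 7.7 P [ 0.5898 -0.1163  0.127 ] stand [-0.0382 -0.0028  0.127 ] F [-1.3963  0.8477  1.0736] op -9.938575679069303e-05 toolx in stand [ 0.9999  0.0125 -0.0082]
[0.1966 0.2011 0.1536 0.1514 0.1508 0.1514 0.1531 0.1533 0.1465 0.1437
 0.1408 0.1386 0.1359 0.1338 0.    ] [0.3087 0.302  0.1539 0.1513 0.1515 0.1513 0.1513 0.1521 0.1524 0.1529
 0.1532 0.1529 0.146  0.1453 0.1412]
```

View pics/crop5.png

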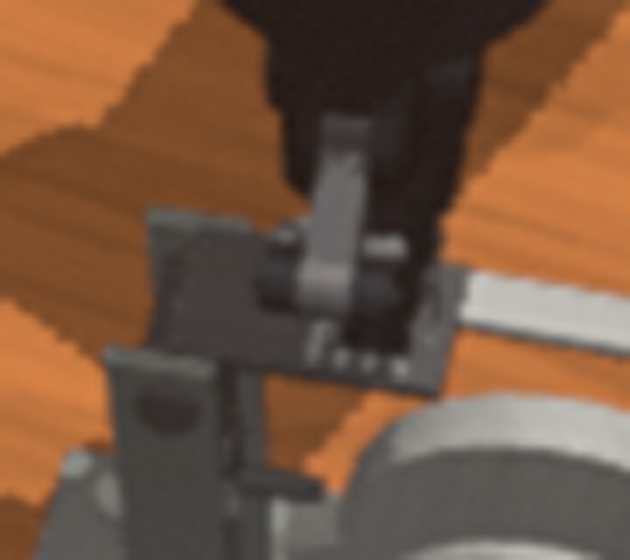

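View pics/w5.png

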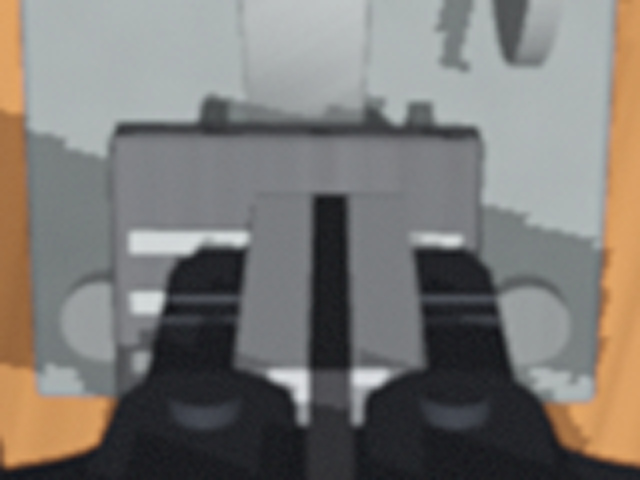

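Now the tip is about 5 mm above the tab (wrist depth 0.147 against 0.152, tip row 278). Pressing on.

Emit:
apply_moves:
  deltas:
    - [0, 0, 0.003, 0, -1]
    - [0, 0, 0.003, 0, -1]
    - [0, 0, 0.003, 0, -1]
    - [0, 0, 0.003, 0, -1]
    - [0, 0, 0.003, 0, -1]
    - [0, 0, 0, 0, -1]
    - [0, 0, 0, 0, -1]
    - [0, 0, 0, 0, -1]

```text
t: 8.8
tool_pos: [0.5897, -0.1154, 0.1118]
tool_rot: [1.965, 2.45, -0.014]
contact_force: [-0.5, 1.4, 2.9]
opening: 0.0001
```

```bash
python3 st.py; python3 - <<'E'
from h import *
np.set_printoptions(precision=4,suppress=True)
p=ctrl.get_image("wrist");K=p["mtx"];M=np.array(p["mount"])
print(p["range_z"][255:300:3,310],p["range_z"][255:300:3,295])
cv2.imwrite("pics/w6.png",cv2.resize(p["img"][230:350,240:400],None,fx=4,fy=4,interpolation=2)[:,:,::-1])
p=ctrl.get_image("scene");
cv2.imwrite("pics/crop6.png",cv2.resize(p["img"][200:280,260:350],None,fx=7,fy=7,interpolation=2)[:,:,::-1])
E
```

```text
t 8.8 P [ 0.5897 -0.1154  0.1118] stand [-0.0373 -0.0028  0.1118] F [-0.4941  1.3589  2.9152] op 6.532415222245834e-05 toolx in stand [ 0.9999  0.0125 -0.006 ]
[0.1729 0.1608 0.1595 0.1594 0.1604 0.1591 0.1599 0.1595 0.147  0.1443
 0.1406 0.1388 0.137  0.1342 0.1319] [0.2979 0.1592 0.1602 0.16   0.1586 0.1595 0.1603 0.1604 0.1585 0.1577
 0.1588 0.1582 0.1459 0.1437 0.1413]
```

View pics/crop6.png

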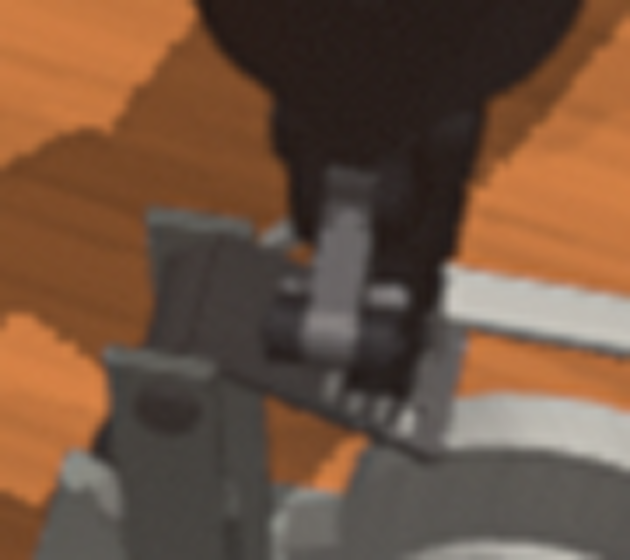

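Emit:
apply_moves:
  deltas:
    - [0, 0, -0.01, 0, -1]
    - [0, 0, -0.02, 0, -1]
    - [0, 0, -0.03, 0, -1]
    - [0, 0, -0.03, 0, -1]
    - [0, 0, -0.03, 0, -1]
    - [0, 0, -0.02, 0, -1]
    - [0, 0, 0, 0, -1]
    - [0, 0, 0, 0, -1]

```text
t: 9.9
tool_pos: [0.591, -0.1153, 0.2613]
tool_rot: [1.963, 2.446, -0.013]
contact_force: [0.2, -0.6, -1.1]
opening: -0.0002
```

```bash
python3 st.py 0.138 0 0.25; python3 - <<'E'
from h import *
np.set_printoptions(precision=4,suppress=True)
p=ctrl.get_image("wrist");save(p,"w7.png")
p=ctrl.get_image("scene");
cv2.imwrite("pics/crop7.png",cv2.resize(p["img"][180:340,240:460],None,fx=3.5,fy=3.5,interpolation=2)[:,:,::-1])
E
```

```text
t 9.9 P [ 0.591  -0.1153  0.2613] stand [-0.0374 -0.0042  0.2613] F [ 0.218  -0.6383 -1.1249] op -0.00018527825510777533 toolx in stand [ 0.9999  0.0121 -0.0099]
delta tool [ 0.1756 -0.002   0.0095]
```

View pics/crop7.png

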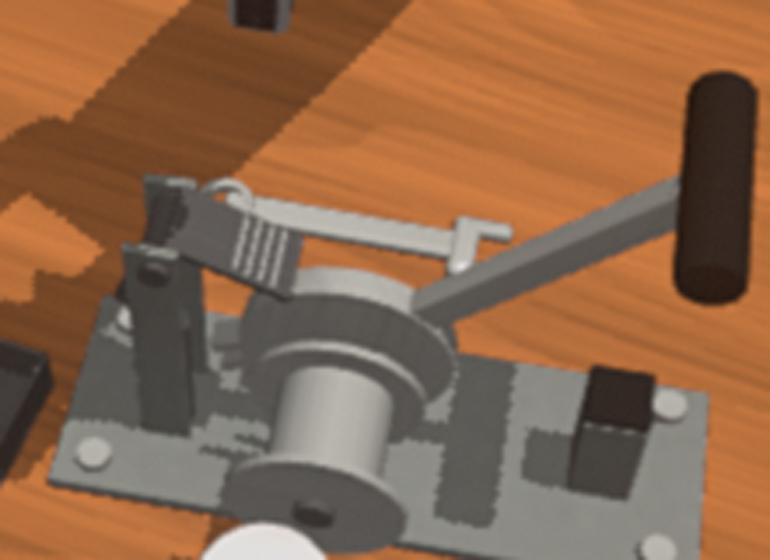

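View pics/w7.png

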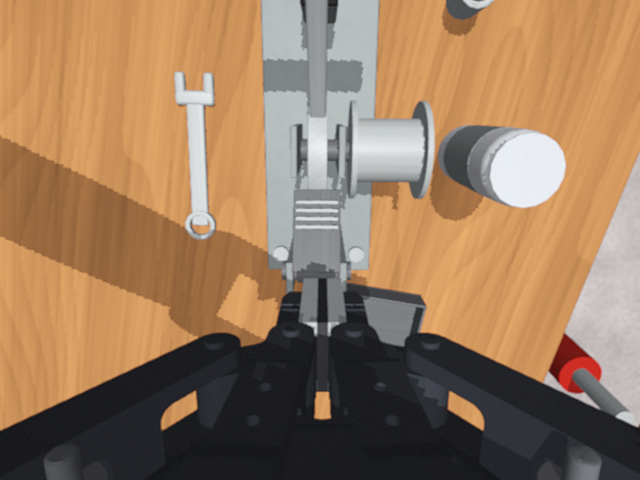

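The tab now stays tilted down with the fingers away. Next I measure its slope and re-measure the grip.

```bash
cat > meas.py <<'E'
from h import *
np.set_printoptions(precision=4,suppress=True)
O=np.array([.5793,-.0795,0]);y=1.777;S=np.array([[np.cos(y),-np.sin(y),0],[np.sin(y),np.cos(y),0],[0,0,1]])
p=ctrl.get_image("scene");K=p["mtx"];d=p["range_z"];v,u=np.mgrid[0:480,0:640]
c=np.stack([(u-K[0,2])/K[0,0]*d,(v-K[1,2])/K[1,1]*d,d],-1);A=np.array(p["attitude"]);A=R.from_rotvec(A).as_matrix() if A.shape==(3,) else A
w=(c@A.T+p["eye"]-O)@S
m=(d>0)&(w[...,0]>-.075)&(w[...,0]<-.03)&(abs(w[...,1])<.014)&(w[...,2]>.13)&(w[...,2]<.175)
if m.sum()>20:
    f=np.polyfit(w[m][:,0],w[m][:,2],1);print("tab slope angle",-np.arctan(f[0]),"n",m.sum(),"z at -.04",np.polyval(f,-.04))
# lever bar
m=(d>0)&(w[...,0]>.07)&(w[...,0]<.12 if 0 else w[...,0]<.17)&(abs(w[...,1])<.007)&(w[...,2]>.084)
b=w[m];print("bar n",len(b))
m=(d>0)&(w[...,0]>.10)&(w[...,0]<.24)&(abs(w[...,1])>.012)&(abs(w[...,1])<.046)&(w[...,2]>.085)&(w[...,2]<.28)
g=w[m];from scipy.optimize import least_squares
if len(g)>30:
    r=least_squares(lambda q:np.hypot(g[:,0]-q[0],g[:,2]-q[1])-.014,[np.median(g[:,0]),np.median(g[:,2])-.01],loss="soft_l1",f_scale=.002)
    a=np.arctan2(r.x[1]-.085,r.x[0]);print("grip c",r.x,"n",len(g),"radius",np.hypot(r.x[0],r.x[1]-.085),"q",.94-a)
for n in("can","socket","wrench","tray"):
    s=ctrl.spot_point(p,n); print(n,s[0] if s else None)
save(p,"m%.2f.png"%ctrl.get_obs()["t"])
E
python3 meas.py
```

```text
tab slope angle 0.41530044049907017 n 479 z at -.04 0.1474520115596754
bar n 732
grip c [0.139  0.2368] n 842 radius 0.20577797582932125 q 0.11060240031515822
can None
socket {'uv': [407.8, 392.3], 'confidence': 0.94}
wrench {'uv': [339.0, 245.1], 'confidence': 0.88}
tray {'uv': [215.8, 309.0], 'confidence': 0.68}
```

Emit:
apply_moves:
  deltas:
    - [0.02, -0.001, 0, 0, -1]
    - [0.03, -0.001, 0, 0, -1]
    - [0.03, 0, 0, 0, -1]
    - [0.03, 0, 0, 0, -1]
    - [0.03, 0, 0.004, 0, -1]
    - [0.02, 0, 0.006, 0, -1]
    - [0.014, 0, 0.01, 0, -1]
    - [0.002, 0, 0.005, 0, -1]

```text
t: 11.25
tool_pos: [0.5461, 0.0683, 0.2329]
tool_rot: [1.961, 2.451, -0.011]
contact_force: [-0.5, -0.5, -0.8]
opening: -0.0004
```

```bash
python3 st.py 0.141 0 0.209; python3 meas.py
```

```text
t 11.25 P [0.5461 0.0683 0.2329] stand [0.1515 0.0023 0.2329] F [-0.5374 -0.5296 -0.8245] op -0.00043709956418870203 toolx in stand [ 0.9999  0.0152 -0.0062]
delta tool [-0.0104  0.0022  0.024 ]
tab slope angle 0.41046533210587316 n 472 z at -.04 0.1474346688435212
bar n 1143
grip c [0.139  0.2368] n 789 radius 0.20581259868167617 q 0.1106118396208764
can {'uv': [313.4, 385.0], 'confidence': 0.88}
socket {'uv': [443.2, 235.0], 'confidence': 0.74}
wrench {'uv': [342.0, 245.8], 'confidence': 0.97}
tray {'uv': [213.1, 306.0], 'confidence': 0.75}
```

Emit:
apply_moves:
  deltas:
    - [-0.008, 0.002, 0.005, 0, -1]
    - [0, 0, 0.007, 0, -1]
    - [0, 0, 0.006, 0, -1]
    - [0, 0, 0.004, 0, -1]
    - [0.001, 0, 0.004, 0, -1]
    - [0.002, 0, 0.005, 0, -1]
    - [0.002, 0, 0.005, 0, -1]
    - [0, 0, 0, 0, -1]

```text
t: 12.5
tool_pos: [0.5511, 0.0632, 0.2089]
tool_rot: [1.964, 2.444, -0.002]
contact_force: [1.3, -0.3, -0.9]
opening: -0.0001
```

```bash
python3 st.py 0.141 0 0.209; python3 meas.py
```

```text
t 12.5 P [0.5511 0.0632 0.2089] stand [ 0.1455 -0.0017  0.2089] F [ 1.2751 -0.2946 -0.9414] op -0.00011140256210523154 toolx in stand [ 0.9999  0.0108 -0.0061]
delta tool [-0.0044 -0.0017 -0.    ]
tab slope angle 0.41019459397889557 n 479 z at -.04 0.14750583314359128
bar n 951
grip c [0.1452 0.2322] n 712 radius 0.20672580918503575 q 0.1478442754160869
can {'uv': [314.6, 387.1], 'confidence': 0.88}
socket {'uv': [407.8, 394.3], 'confidence': 0.93}
wrench {'uv': [337.4, 246.6], 'confidence': 0.94}
tray {'uv': [217.5, 308.0], 'confidence': 0.82}
```

Emit:
apply_moves:
  deltas:
    - [0.006, 0, 0.007, 0, -1]
    - [0.006, 0, 0.007, 0, -1]
    - [0.006, 0, 0.007, 0, -1]
    - [0.0055, 0, 0.0075, 0, -1]
    - [0.005, 0, 0.0075, 0, -1]
    - [0.005, 0, 0.008, 0, -1]
    - [0.005, 0, 0.008, 0, -1]
    - [0.004, 0, 0.008, 0, -1]

```text
t: 13.75
tool_pos: [0.5429, 0.1025, 0.1599]
tool_rot: [1.964, 2.437, -0.008]
contact_force: [-4.8, 1.4, 8.1]
opening: 0.0003
```

```bash
python3 st.py; python3 meas.py;python3 - <<'E'
from h import *
p=ctrl.get_image("scene");
cv2.imwrite("pics/crop8.png",cv2.resize(p["img"][170:340,260:480],None,fx=3.5,fy=3.5,interpolation=2)[:,:,::-1])
E
```

```text
t 13.75 P [0.5429 0.1025 0.1599] stand [ 0.1856 -0.0017  0.1599] F [-4.804   1.4153  8.1175] op 0.0002753224799765165 toolx in stand [ 0.9999  0.0082 -0.0125]
tab slope angle 0.4124860701448819 n 473 z at -.04 0.14742236646302187
bar n 1598
grip c [0.176  0.2096] n 988 radius 0.2156256636864055 q 0.3238837143789203
can {'uv': [314.9, 385.3], 'confidence': 0.63}
socket {'uv': [409.0, 394.7], 'confidence': 0.81}
wrench {'uv': [313.0, 250.9], 'confidence': 0.69}
tray None
```

View pics/crop8.png

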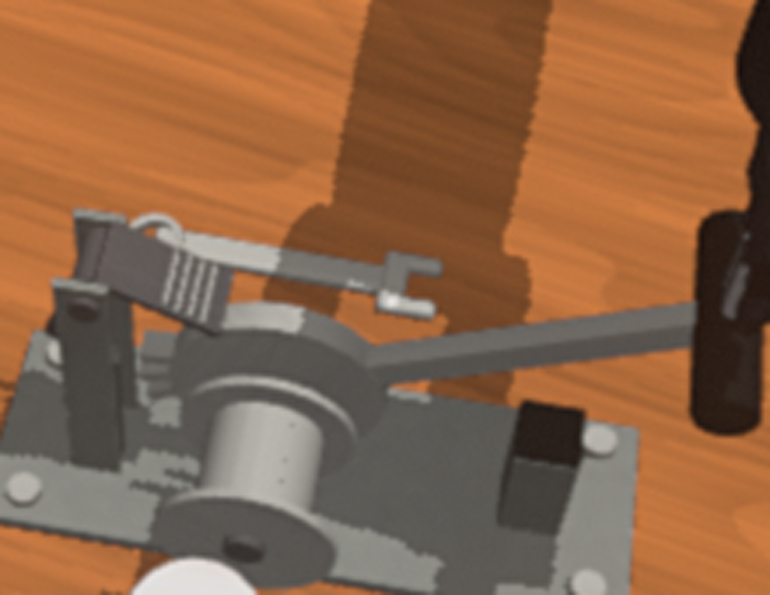

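The lever has come down to roughly q≈0.45 and the pawl is still free. Continuing along the arc.

Emit:
apply_moves:
  deltas:
    - [0.002, 0, 0.009, 0, -1]
    - [0.003, 0, 0.009, 0, -1]
    - [0.003, 0, 0.009, 0, -1]
    - [0.003, 0, 0.009, 0, -1]
    - [0.003, 0, 0.009, 0, -1]
    - [0.002, 0, 0.009, 0, -1]
    - [0.002, 0, 0.009, 0, -1]
    - [0.001, 0, 0.009, 0, -1]

```text
t: 15.05
tool_pos: [0.538, 0.1283, 0.0952]
tool_rot: [1.97, 2.447, 0.007]
contact_force: [-4.5, 5.5, 6.9]
opening: 0.0004
```

```bash
python3 st.py; python3 meas.py;python3 - <<'E'
from h import *
p=ctrl.get_image("scene");
cv2.imwrite("pics/crop9.png",cv2.resize(p["img"][170:340,260:480],None,fx=3.5,fy=3.5,interpolation=2)[:,:,::-1])
E
```

```text
t 15.05 P [0.538  0.1283 0.0952] stand [ 0.2118 -0.0021  0.0952] F [-4.546   5.481   6.9383] op 0.0004084634740452172 toolx in stand [1.     0.0087 0.0025]
tab slope angle 0.4087282140869036 n 478 z at -.04 0.14747215833848426
bar n 1041
grip c [0.2059 0.2163] n 1924 radius 0.24418973456706722 q 0.37210556349321
can {'uv': [313.8, 385.6], 'confidence': 0.75}
socket {'uv': [405.9, 396.8], 'confidence': 0.88}
wrench {'uv': [338.3, 245.8], 'confidence': 0.87}
tray {'uv': [216.8, 310.3], 'confidence': 0.82}
```

View pics/crop9.png

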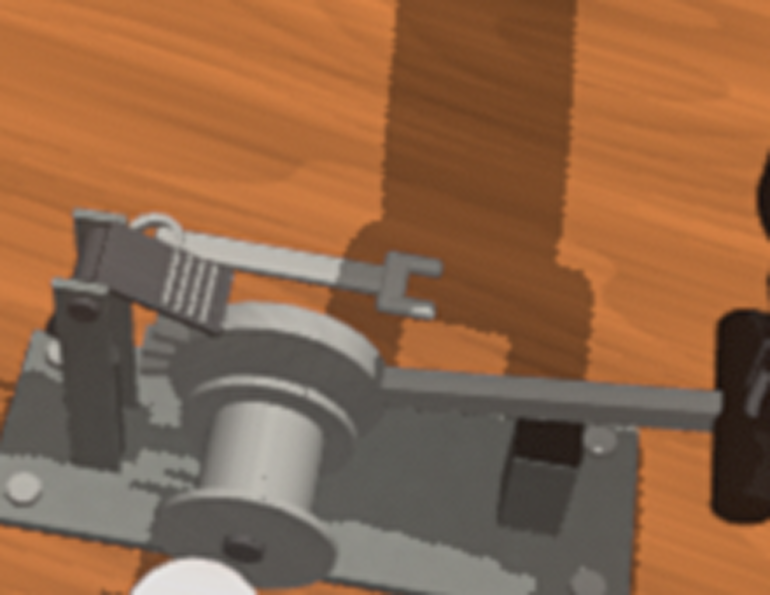

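Emit:
apply_moves:
  deltas:
    - [-0.003, 0, 0.006, 0, -1]
    - [-0.003, 0, 0.007, 0, -1]
    - [-0.002, 0, 0.007, 0, -1]
    - [-0.001, 0, 0.006, 0, -1]
    - [0, 0, 0.004, 0, -1]
    - [0, 0, 0.003, 0, -1]
    - [0, 0, 0.003, 0, -1]
    - [0, 0, 0.002, 0, -1]

```text
t: 16.35
tool_pos: [0.5423, 0.122, 0.0698]
tool_rot: [-1.969, -2.442, -0.016]
contact_force: [-6.8, 1.1, 10.4]
opening: -0.0006
```

```bash
python3 st.py; python3 - <<'E'
from h import *
p=ctrl.get_image("scene");
cv2.imwrite("pics/crop10.png",cv2.resize(p["img"][170:340,260:480],None,fx=3.5,fy=3.5,interpolation=2)[:,:,::-1])
E
```

```text
t 16.35 P [0.5423 0.122  0.0698] stand [ 0.2048 -0.0051  0.0698] F [-6.7741  1.0797 10.362 ] op -0.0005687298814161625 toolx in stand [0.9999 0.0075 0.0098]
```

View pics/crop10.png

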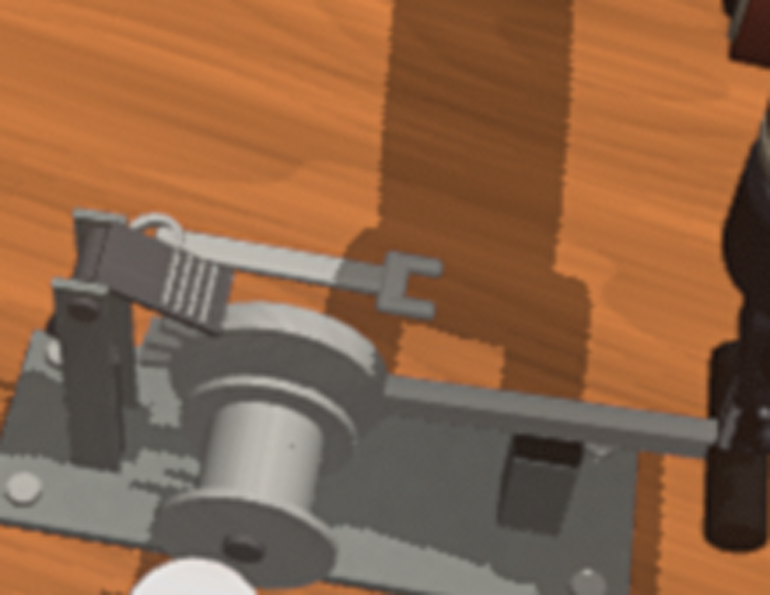

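Emit:
apply_moves:
  deltas:
    - [0, -0.001, 0.003, 0, -1]
    - [0, -0.001, 0.004, 0, -1]
    - [0, 0, 0.004, 0, -1]
    - [0, 0, 0.004, 0, -1]
    - [0, 0, 0.004, 0, -1]
    - [0, 0, 0.004, 0, -1]
    - [0, 0, 0.003, 0, -1]
    - [0, 0, 0.003, 0, -1]

```text
t: 17.4
tool_pos: [0.5422, 0.122, 0.0697]
tool_rot: [-1.965, -2.438, -0.01]
contact_force: [-8.1, 0.7, 16.7]
opening: -0.0001
```

```bash
python3 st.py
```

```text
t 17.4 P [0.5422 0.122  0.0697] stand [ 0.2049 -0.005   0.0697] F [-8.1411  0.709  16.7447] op -6.893792222954582e-05 toolx in stand [0.9999 0.0078 0.0117]
```

It no longer moves under 17 N, so the lever is on its rest. Backing off straight up.

Emit:
apply_moves:
  deltas:
    - [0, 0, -0.005, 0, -1]
    - [0, 0, -0.015, 0, -1]
    - [0, 0, -0.03, 0, -1]
    - [0, 0, -0.04, 0, -1]
    - [0, 0, -0.04, 0, -1]
    - [0, 0, -0.04, 0, -1]
    - [0, 0, -0.02, 0, -1]
    - [0, 0, 0, 0, -1]

```text
t: 18.4
tool_pos: [0.5425, 0.1172, 0.2657]
tool_rot: [-1.969, -2.437, -0.004]
contact_force: [1.1, -0.0, -0.2]
opening: -0.0
```

```bash
python3 st.py; python3 meas.py; python3 - <<'E'
from h import *
p=ctrl.get_image("scene");save(p,"scene11.png");p=ctrl.get_image("top");save(p,"top11.png")
E
```

```text
t 18.4 P [0.5425 0.1172 0.2657] stand [ 0.2001 -0.0042  0.2657] F [ 1.1474 -0.0041 -0.1868] op -1.779785254549996e-05 toolx in stand [1.     0.0054 0.0079]
tab slope angle 0.41148009336182245 n 482 z at -.04 0.14746272947344086
bar n 824
grip c [0.2064 0.093 ] n 710 radius 0.20650978936892467 q 0.9012307587244849
can {'uv': [314.4, 383.7], 'confidence': 0.55}
socket {'uv': [406.8, 393.5], 'confidence': 0.85}
wrench {'uv': [340.4, 244.3], 'confidence': 0.56}
tray {'uv': [216.8, 307.7], 'confidence': 0.58}
```

View pics/scene11.png

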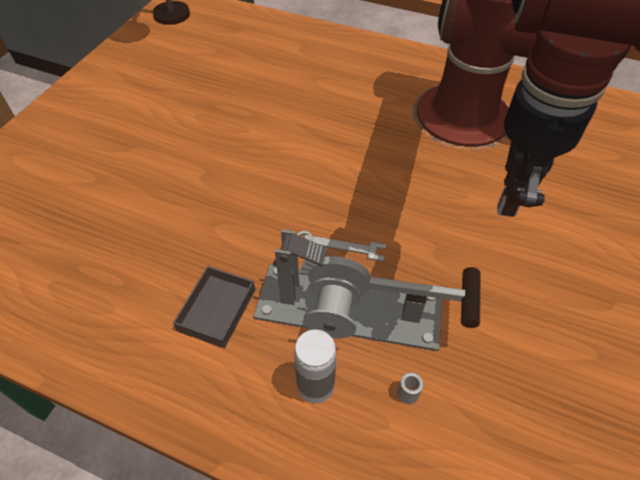

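The lever lies on its rest (grip at (471,297), q≈0.90), and the tab is still down (pawl ≈0.41). The bystanders are where they were, and the gripper is clear of everything. I'm handing the job in.

```bash
python3 -c "
from station import ctrl
print(ctrl.finish_job())"
```

```text
the job is handed in; nothing more can be done
None
```

The winch lever is fully down on its rest, the pawl is held clear of the teeth, and the job is handed in. I pressed the tab with the closed fingertips until the pawl snapped over. I then followed the lever's arc down with the fingertips on the grip until it stopped, and backed off straight up.

**Last checks:**
- **Lever:** a circle fitted to the grip in the scene camera's depth gave about 0.90 rad. It did not move under about 17 N before I let go.
- **Pawl:** the tab slope gave about 0.41 rad, the same before the lever went down and after the gripper left.
- **Can, socket, wrench and tray:** all within about 4 pixels of their first positions in the scene camera, except one stray wrench and one stray socket report during the run. The last picture showed all four unmoved.
- **Robot:** the gripper was clear of everything, with contact force back to about 1 N. About 18.6 s of the 43 s were used.

**What disagreed:**
- **Fingertip position:** the fingertips ended about 40 mm short of the reported TCP in both views. My first press therefore met nothing, and I went lower by picture and force.
- **Fit during the push:** while the fingers rested on the grip, they disturbed the grip fit, so I judged the lever from the tool height and pictures until they were away.

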